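Turn a wet miniature's plinth round the corner post

TASK

A freshly painted miniature stands sideways on its square plinth on the photo board; the paint is wet, so touch only the plinth's sides, never push harder than 25 N, and never lift or tip it. Push the plinth against the fixed round post so that it pivots a quarter turn round the post (counter-clockwise from above) and swings flush onto the low fence, then slide it along the fence and press it home against the end stop with a steady push of about 10 N for half a second, leaving it square in the corner, touching fence and stop, with its nameplate facing away from the end stop. Leave the paint bottle, jar and cup where they are.

Things in the scene. Friction and masses are not known exactly. Their poses are not given: they have to be found in the camera images.
- post_axis (a point): Fixed round steel post, 16 mm diameter, standing 30 mm above the white photo board. The point is on the post's axis at the height of the board's top face. Axes are the board's: x runs along the fence towards the end stop, y points to the fence's back, z up. The board's top face is 12 mm above the table; the board reaches from 220 mm behind the post (-x) to 170 mm ahead and from 40 mm (+y) to 210 mm (-y). It is screwed down and does not move.
- home_corner (a point): The inner corner where the fence meets the end stop, at the height of the board's top face; axes as for post_axis, from which it lies 135 mm in x and -8 mm in y. The fence's guiding face is the plane y = 0 here, running back (-x) to the post and tangent to it; the end stop's face is the plane x = 0 here, running 116 mm to -y. The plinth at home has its centre at x = -48 mm, y = -48 mm here, and its axes along these.
- plinth_center (a point): Centre (half-way up) of the loose wooden plinth, 96 x 96 x 36 mm, 0.25 to 0.5 kg, too wide to grip, lying on the board between robot and post. Its axes are parallel to the board's when home; at the start its x axis points about along the board's -y (within 10 degrees) and its +y side faces the post. Slid straight along the board's x, that side would meet the post 7 to 42 mm from its -x end.
- nameplate (a point): The nameplate, a brass strip 54 x 12 mm lying on the plinth's top along its -x edge; the point is 38 mm from the plinth's centre towards its -x side, half-way up the plinth. Axes as the plinth's.
- plinth: The plinth with the figure; origin at the centre of its underside, axes as plinth_center.
- figure: The painted figure fixed in the middle of the plinth, 27 mm wide at its foot and rising 30 mm above the plinth's top (66 mm above the board). Wet: not to be touched. Origin and axes are those of the plinth.
- post: The round post as a body, its origin on the post's axis at table height.
- fence: The low straight aluminium fence, 141 mm long, 12 mm thick, 20 mm above the board, between the post and the end stop. Origin as post.
- end_stop: The low aluminium end stop, 116 mm long, 12 mm thick, 20 mm above the board, across the far end of the fence. Origin as post.
- paint_bottle: Bystander: small closed paint bottle, 28 mm diameter, 62 mm tall, standing behind the fence. Origin at the centre of its underside.
- primer_jar: Bystander: closed jar, 52 mm diameter, 58 mm tall, standing behind the fence. Origin at the centre of its underside.
- rinse_cup: Bystander: empty white cup, 64 mm diameter, 75 mm tall, standing beside the board on the fence's side. Origin at the centre of its underside.
There are look-alikes about, which are no part of the job. What is shaped like the plinth but red or turquoise is not meant.

How it is judged:
By the outcome, as a careful person would: the job done as asked, in the order asked, and still so for the second after the job is handed in, with the robot touching nothing.
It also fails if it takes over 72 s, if anything falls off the work surface, if the arm or the gripper's body presses on something with over 40 N, if the wrist force passes 120 N, or if a joint passes its speed limit or range.

ROBOT

A 6-joint arm with a two-finger parallel gripper is mounted at the origin on the work surface. World frame = base frame: x ahead of the robot, y to its left, z up, the work surface at z = 0. Lengths are in m, angles in rad, forces in N, time in s.
With the tool pointing down it reaches from about 0.275 to 0.825 m from the base axis. Payload 4.9 kg.
Tool frame: the origin (TCP) lies midway between the tips of the shut fingers; the grasp point (between the pads) lies 19 mm behind it (bot.grip_depth is the distance from the TCP to the grasp point, in m); y points along the fingers, x is the direction in which the jaws open and shut, and the axes are right-handed (so a half turn about y gives the same grasp; the last joint's range is limited). The gripper opens to 85 mm and grips with 20 to 120 N. Pads are 22 mm wide; open, the fingers measure 114 mm over their backs; the gripper's body (76 mm by 85 mm) begins 54 mm behind the grasp point. The pads swing forward as they close: fully open they stand 13 mm farther back than shut.
Start: joints at [-1.258, 0.326, -0.193, 1.052, 0, 1.437], TCP at [0.238, -0.496, 0.231] pointing down, gripper open.
Joint ranges: [-2.65, 2.65], [-0.97, 1.79], [-1.3, 1.35], [-1.93, 2.1], [-1.47, 1.37], [-3.14, 3.14]. Speed limits (rad/s): [2.57, 2.57, 3.14, 3.14, 3.14, 3.14].

INTERFACE

Orientations are given as a unit quaternion [w, x, y, z].
In Python, from cell import bot gives the robot as it stands. Calls block until the motion is done:
- bot.move_pose(position, orientation): joint-space move of the TCP to a pose.
- bot.move_linear(position, speed=0.15, rotation=None, until_force=None): straight line of the TCP; rotation=None keeps the orientation; speed is the mean speed in m/s. With until_force (N) it stops when the force on the tool has changed by that much, and returns True; else False.
- bot.goto_joints(angles): joint-space move.
- bot.set_gripper(opening, grasp_force=None): opening from 0.0 (shut) to 1.0 (fully open); grasp_force is the grip in N (None keeps the last); returns when the fingers have stopped.
- bot.wait(seconds).
- bot.solve_ik(position, orientation): joint angles nearest the present ones, or None.
- bot.camera(name): name is "scene" or "top" or "wrist"; returns the picture (400x640x3 uint8, red, green, blue); there is no depth.
- bot.calibration(name): a dict with "mtx" (3x3 intrinsics, pixels), "k1" (the pictures are not rectified: a ray, as slopes to the right and down, at radius r is drawn at 1 + k1 r^2 times it, then the intrinsics apply), "extrinsics" (4x4, takes a point from world to camera coordinates); the wrist camera has in their place "hand_eye" (4x4, takes a point from camera to tool coordinates, whose origin is the TCP and whose axes are the tool frame's). Camera axes: x right, y down, z forward; pixel columns grow to the right and rows downward; lengths in m; the calibration is good to about 2 mm. A picture is of the moment at which its call begins: read the wrist's pose just before it. calibration takes no time and is no camera call.
A pose or a line that the arm cannot do raises bot.PlanningError and nothing moves.
- bot.close_job(): hands the job in, once; it reports no verdict.
Trained networks look in the newest picture that a camera, given by its name, has taken for a name from the list of things; names that differ only in an ending like _2 or _b are one class to them, and where a whole thing is asked for, a point or a joint stands for the part that bears it (a point fixed in the world has none). Each returns a list of dicts, best first, with "confidence" (0 to 1); they miss things now and then, are a little off and sometimes report something else, mostly with a low value. They report only what shows in the picture. A call takes as long as a camera call. They do not tell look-alikes from the thing itself.
- bot.search_frame(camera, thing): "bbox" ([left, top, width, height] in pixels, round what is visible of it).
Readings, each from a call of its own:
- bot.read_clock(): time.
- bot.read_joint_positions(): joint angles.
- bot.read_joint_vel(): joint speeds.
- bot.read_joint_efforts(): joint torques, N m.
- bot.read_position(): TCP position.
- bot.read_tool_rot(): TCP orientation.
- bot.read_ft_force(): force on the tool from outside, world axes, zero at the start.
- bot.read_moment(): the same for the moment, N m.
- bot.read_gripper_width(): opening from 0.0 (shut) to 1.0 (fully open).
Only numpy, scipy, OpenCV 4.12 (cv2) and the standard library are available. Lean on these libraries where they do the work, as an engineer would, in place of code of your own. Each camera call takes 0.05 s, during which the arm holds its last target.

## Working session

There is one attempt and no reset: what is moved stays moved. The work goes in short steps, each a Python script; the robot and the scene stay as the last script left them, time stands still between calls to the robot, and variables do not carry over. Pictures are saved under pics/ and viewed, and the job is handed in when it is done.

```bash
mkdir -p pics; ls
python3 - <<'E'
from cell import bot
import cv2,numpy as np
np.set_printoptions(precision=4,suppress=True)
for n in ["scene","top"]:
    im=bot.camera(n); cv2.imwrite(f"pics/{n}0.png",im[:,:,::-1])
    c=bot.calibration(n); print(n,c)
    for t in ["plinth","post","fence","end_stop","nameplate","figure"]:
        print(t,[(r["bbox"],round(r["confidence"],2)) for r in bot.search_frame(n,t)])
print(bot.calibration("wrist"),bot.read_clock(),bot.read_tool_rot())
E
```

```text
pics
scene {'mtx': array([[444.5971,   0.    , 319.3422],
       [  0.    , 444.5971, 209.4586],
       [  0.    ,   0.    ,   1.    ]]), 'k1': -0.06735522011498556, 'extrinsics': array([[-0.8163,  0.5776, -0.005 ,  0.528 ],
       [ 0.4646,  0.6513, -0.5999, -0.2234],
       [-0.3433, -0.492 , -0.8   ,  1.1089],
       [ 0.    ,  0.    ,  0.    ,  1.    ]])}
plinth [([298.8, 91.4, 51.5, 46.3], 0.89), ([370.4, 183.8, 63.8, 60.3], 0.68), ([216.7, 301.6, 82.6, 81.8], 0.62), ([398.5, 195.2, 7.5, 16.3], 0.43), ([343.0, 297.8, 34.6, 40.7], 0.43)]
post []
fence [([303.3, 241.2, 68.4, 44.2], 0.59), ([249.5, 145.7, 218.1, 158.6], 0.59)]
end_stop [([270.3, 225.5, 36.2, 56.9], 0.92)]
nameplate [([298.6, 94.4, 49.8, 40.5], 0.97), ([367.6, 184.8, 72.7, 55.9], 0.75), ([215.3, 303.1, 81.4, 79.2], 0.74), ([370.9, 237.3, 6.0, 13.7], 0.38)]
figure [([399.8, 198.1, 7.9, 11.8], 0.75), ([243.0, 331.3, 19.4, 16.8], 0.57), ([321.0, 100.6, 8.4, 14.7], 0.57)]
top {'mtx': array([[403.0415,   0.    , 320.03  ],
       [  0.    , 403.0415, 197.5361],
       [  0.    ,   0.    ,   1.    ]]), 'k1': -0.0303085166
[... 300 characters left out ...]
55.4, 62.6], 0.55)]
post [([275.4, 215.5, 10.0, 12.0], 0.65)]
fence [([274.9, 150.6, 17.5, 66.5], 0.95)]
end_stop [([295.7, 148.8, 53.6, 17.4], 0.58)]
nameplate [([239.7, 64.9, 51.2, 56.9], 0.88), ([433.8, 267.9, 53.8, 54.4], 0.88), ([261.3, 242.6, 57.9, 54.8], 0.59)]
figure [([286.6, 261.8, 13.4, 14.9], 0.53)]
{'mtx': array([[359.1139,   0.    , 319.6023],
       [  0.    , 359.1139, 198.0488],
       [  0.    ,   0.    ,   1.    ]]), 'k1': -0.022457085165694213, 'hand_eye': array([[ 1.    , -0.0008, -0.0009,  0.001 ],
       [ 0.0006, -0.2761,  0.9611, -0.1424],
       [-0.001 , -0.9611, -0.2761,  0.0696],
       [ 0.    ,  0.    ,  0.    ,  1.    ]])} 0.7 [-0.5983  0.5984 -0.3768  0.3768]
```

View images.

View pics/scene0.png

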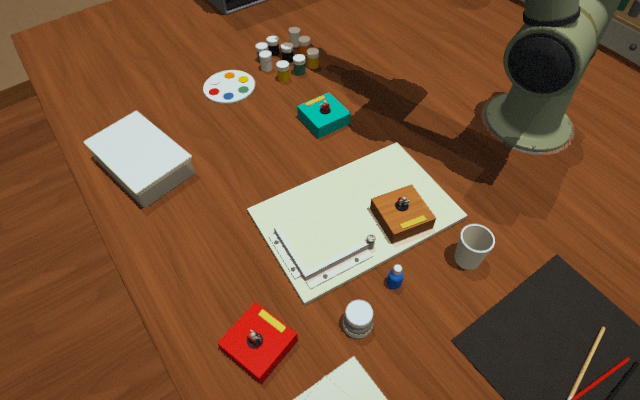

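View pics/top0.png

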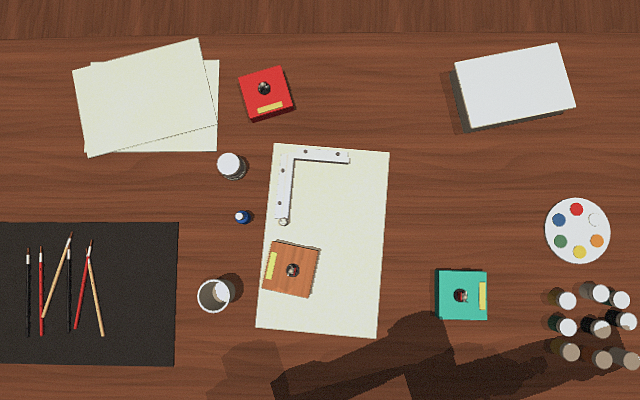

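Run:
```python
import cv2
a=cv2.imread("pics/top0.png")[130:330,220:380]
cv2.imwrite("pics/top0c.png",cv2.resize(a,None,fx=3,fy=3,interpolation=cv2.INTER_CUBIC))
```

```text
(no output)
```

View pics/top0c.png

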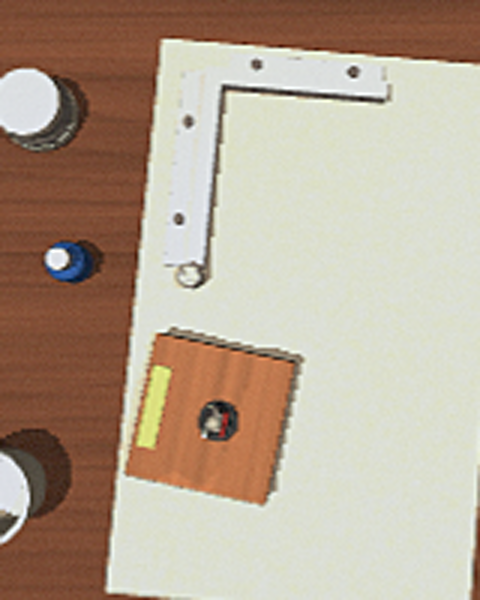

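The wooden block at top-view pixel (292,270) is the plinth: its nameplate is on the left and it sits between the robot and the post at (284,221). The look-alikes are red at (266,93) and turquoise at (462,295). The close crop confirms wood, with a figure and a yellow strip. The fence runs up from the post, and the stop runs across the top at about (322,156). Next I'll measure poses and take a closer wrist view.

```bash
cat > h.py <<'E'
from cell import bot
import cv2,numpy as np
from scipy.spatial.transform import Rotation as R
np.set_printoptions(precision=4,suppress=True)
def q2R(q): return R.from_quat([q[1],q[2],q[3],q[0]]).as_matrix()
def R2q(M):
    q=R.from_matrix(M).as_quat(); return np.array([q[3],q[0],q[1],q[2]])
def toolR(phi):
    # tool y down; tool x axis at world angle phi
    x=np.array([np.cos(phi),np.sin(phi),0]); y=np.array([0,0,-1.]); return np.c_[x,y,np.cross(x,y)]
def shot(name):
    if name=="wrist":
        p=np.array(bot.read_position()); M=q2R(bot.read_tool_rot())
        c=bot.calibration(name); T=np.eye(4);T[:3,:3]=M;T[:3,3]=p
        W=T@c["hand_eye"]
    else:
        c=bot.calibration(name); W=np.linalg.inv(c["extrinsics"])
    im=bot.camera(name)[:,:,::-1].copy()
    return im,c["mtx"],c["k1"],W
def px2w(uv,z,K,k1,W):
    uv=np.atleast_2d(uv).astype(float)
    n=cv2.undistortPoints(uv[:,None],K,np.array([k1,0,0,0,0.]))[:,0]
    d=np.c_[n,np.ones(len(n))]@W[:3,:3].T; o=W[:3,3]
    return o+d*((z-o[2])/d[:,2])[:,None]
def w2px(P,K,k1,W):
    E=np.linalg.inv(W); 
    return cv2.projectPoints(np.atleast_2d(P).astype(float),cv2.Rodrigues(E[:3,:3])[0],E[:3,3],K,np.array([k1,0,0,0,0.]))[0][:,0]
E
python3 - <<'E'
from h import *
c=bot.calibration("top");a=(c["mtx"],c["k1"],np.linalg.inv(c["extrinsics"]))
cr=lambda l:[(220+x/3,130+y/3) for x,y in l]
print("board",px2w(cr([(162,40),(107,590)]),.012,*a))
print("post",px2w(cr([(191,272)]),.042,*a))
print("plinth top",px2w(cr([(155,332),(300,357),(267,504),(127,475)]),.048,*a))
print("corner fence top",px2w(cr([(221,86)]),.032,*a), "stop end",px2w(cr([(390,98)]),.032,*a))
for x in(.42,.5):
  for phi in np.arange(-180,180,45): 
    s=bot.solve_ik([x,0.02,.3],R2q(toolR(np.radians(phi)))); print(x,phi,s)
E
```

```text
board [[0.738  0.0811 0.012 ]
 [0.3542 0.1144 0.012 ]]
post [[0.57   0.0555 0.042 ]]
plinth top [[ 0.5296  0.0786  0.048 ]
 [ 0.513  -0.0183  0.048 ]
 [ 0.4171  0.0035  0.048 ]
 [ 0.4356  0.096   0.048 ]]
corner fence top [[0.7    0.0368 0.032 ]] stop end [[ 0.691  -0.0806  0.032 ]]
0.42 -180 [-0.1284  0.0409 -0.3693  1.1606  0.     -1.6992]
0.42 -135 [-0.1284  0.0409 -0.3693  1.1606  0.     -2.4846]
0.42 -90 [-0.1284  0.0409 -0.3693  1.1606  0.      3.0132]
0.42 -45 [-0.1284  0.0409 -0.3693  1.1606  0.      2.2278]
0.42 0 [-0.1284  0.0409 -0.3693  1.1606  0.      1.4424]
0.42 45 [-0.1284  0.0409 -0.3693  1.1606  0.      0.657 ]
0.42 90 [-0.1284  0.0409 -0.3693  1.1606  0.     -0.1284]
0.42 135 [-0.1284  0.0409 -0.3693  1.1606  0.     -0.9138]
0.5 -180 [-0.1076  0.1955 -0.1909  1.1844  0.     -1.6784]
0.5 -135 [-0.1076  0.1955 -0.1909  1.1844  0.     -2.4638]
0.5 -90 [-0.1076  0.1955 -0.1909  1.1844  0.      3.034 ]
0.5 -45 [-0.1076  0.1955 -0.1909  1.1844  0.      2.2486]
0.5 0 [-0.1076  0.1955 -0.1909  1.1844  0.      1.4632]
0.5 45 [-0.1076  0.1955 -0.1909  1.1844  0.      0.6778]
0.5 90 [-0.1076  0.1955 -0.1909  1.1844  0.     -0.1076]
0.5 135 [-0.1076  0.1955 -0.1909  1.1844  0.     -0.893 ]
```

Run:
```python
from h import *
bot.move_pose([.5,.0,.22],R2q(toolR(np.pi/2)))
bot.set_gripper(0.0,40)
im,K,k1,W=shot("wrist"); cv2.imwrite("pics/w1.png",im); np.savez("w1.npz",K=K,k1=k1,W=W)
print(bot.read_position(),bot.read_clock(),bot.read_ft_force())
```

```text
[0.5  0.   0.22] 3.5333 [-0.3727  0.3039 -0.6078]
```

View pics/w1.png

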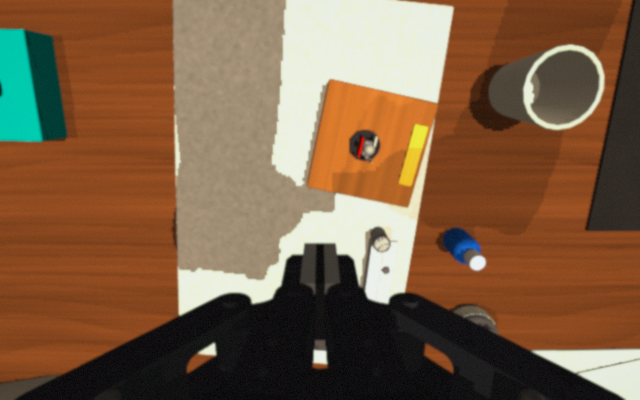

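The wrist view shows the plinth's top-face corners at about (330,80), (437,102), (409,207) and (308,187). The post top is at (381,239) and the nameplate at (414,155). I'll refine these.

```bash
cat >> h.py <<'E'
def fitline(pts):
    vx,vy,x,y=cv2.fitLine(np.array(pts,np.float32),cv2.DIST_HUBER,0,.01,.01).ravel(); return np.array([x,y]),np.array([vx,vy])
def plinth_fit(im,K,k1,W,c0,a0,z=.048,col=None,srch=.012):
    """refine pose of top square (half .048): 1-D edge search of strongest gradient along normals. c0 xy centre guess, a0 heading of plinth x."""
    g=cv2.cvtColor(cv2.GaussianBlur(im,(0,0),.8),cv2.COLOR_BGR2LAB).astype(np.float32)
    c0=np.array(c0,float)
    for it in range(4):
        x=np.array([np.cos(a0),np.sin(a0)]);y=np.array([-x[1],x[0]])
        A=[];b=[]; res={}
        for nm,n,t in(("+x",x,y),("-x",-x,y),("+y",y,x),("-y",-y,x)):
            ds=np.arange(-srch,srch+1e-9,.0004); offs=[];ss=[]
            for s in np.linspace(-.040,.040,33):
                P=np.c_[c0+n*.048+t*s+ds[:,None]*n,np.full(len(ds),z)]
                uv=w2px(P,K,k1,W).astype(np.float32)
                if (uv<1).any() or (uv[:,0]>638).any() or (uv[:,1]>398).any(): continue
                v=cv2.remap(g,uv[:,0][:,None],uv[:,1][:,None],cv2.INTER_LINEAR)[:,0]
                k=4; d=np.linalg.norm(v[2*k:]-v[:-2*k],axis=1); i=d.argmax()
                if d[i]<12: continue
                w=np.exp(-((np.arange(len(d))-i)/4)**2)*d
                offs.append((w*ds[k:-k]).sum()/w.sum());ss.append(s)
            if len(offs)>6:
                offs=np.array(offs);ss=np.array(ss)
                m=np.median(offs);keep=abs(offs-m)<.004
                for o,s in zip(offs[keep],ss[keep]):
                    # d = n.dc + (rot) : point t*s moved by da: da*z x (n*.048+t*s); normal comp = da*s*(z x t).n
                    zt=np.array([-t[1],t[0]]); A.append([n[0],n[1],s*(zt@n)]);b.append(o)
                res[nm]=(round(m*1000,2),int(keep.sum()))
        A=np.array(A);b=np.array(b);w=np.ones(len(b))
        for _ in range(5):
            sol=np.linalg.lstsq(A*w[:,None],b*w,rcond=None)[0]; r=b-A@sol; w=1/np.sqrt(1+(r/.001)**2)
        c0=c0+sol[:2];a0=a0+sol[2]; srch=max(.004,srch*.6)
    return c0,a0,res,np.sqrt((r**2).mean())
E
python3 - <<'E'
from h import *
d=np.load("w1.npz");K,k1,W=d["K"],float(d["k1"]),d["W"]
im=cv2.imread("pics/w1.png")
P=px2w([(330,80),(437,102),(409,207),(308,187)],.048,K,k1,W);print(P)
c=P.mean(0)[:2]; v=P[0]-P[1]; a=np.arctan2(v[1],v[0])
print(c,np.degrees(a))
print("post w",px2w([(381,239)],.042,K,k1,W), "nameplate",px2w([(414,155)],.048,K,k1,W))
print("wrist",r:=plinth_fit(im,K,k1,W,c,a))
im2=cv2.imread("pics/top0.png");cc=bot.calibration("top")
print("top",plinth_fit(im2,cc["mtx"],cc["k1"],np.linalg.inv(cc["extrinsics"]),c,a))
x=np.array([np.cos(r[1]),np.sin(r[1])]);y=np.array([-x[1],x[0]])
q=w2px([np.r_[r[0]+.048*(i*x+j*y),.048] for i,j in((1,1),(1,-1),(-1,-1),(-1,1))],K,k1,W)
big=cv2.resize(im,None,fx=3,fy=3)
cv2.polylines(big,[np.int32(q*3+1)],True,(255,0,0),1)
cv2.imwrite("pics/w1f.png",big[180:900,800:1500])
# board edges headings from top
b=px2w([(220+162/3,130+40/3),(220+107/3,130+590/3)],.012,cc["mtx"],cc["k1"],np.linalg.inv(cc["extrinsics"]));v=b[0]-b[1];print(np.degrees(np.arctan2(v[1],v[0])))
t=cv2.resize(im2[130:240,250:400],None,fx=5,fy=5,interpolation=cv2.INTER_CUBIC);cv2.imwrite("pics/topf.png",t)
E
```

```text
[[ 0.4177  0.0078  0.048 ]
 [ 0.4354  0.0988  0.048 ]
 [ 0.5288  0.0812  0.048 ]
 [ 0.5098 -0.0114  0.048 ]]
[0.4729 0.0441] -101.000515543889
post w [[0.5629 0.058  0.042 ]] nameplate [[0.4807 0.0824 0.048 ]]
wrist (array([0.4721, 0.0407]), np.float64(-1.779176083862212), {'+x': (np.float64(0.73), 33), '-x': (np.float64(1.72), 33), '+y': (np.float64(-0.43), 33), '-y': (np.float64(-0.43), 33)}, np.float64(0.0009866179403899191))
top (array([0.4748, 0.0384]), np.float64(-1.7780269402268316), {'+x': (np.float64(-0.06), 33), '-x': (np.float64(-0.47), 33), '+y': (np.float64(1.69), 33), '-y': (np.float64(1.52), 33)}, np.float64(0.0012600966922383695))
-4.962102401371163
```

View pics/w1f.png

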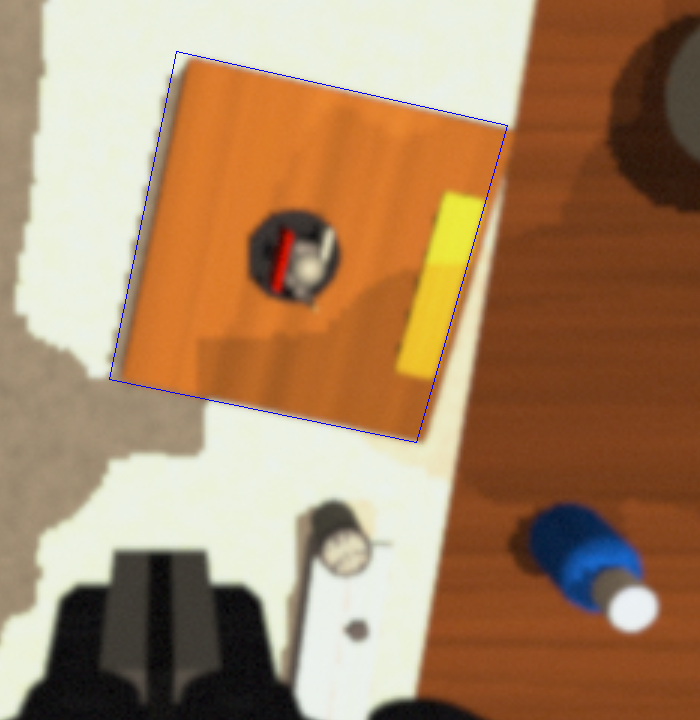

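View pics/topf.png

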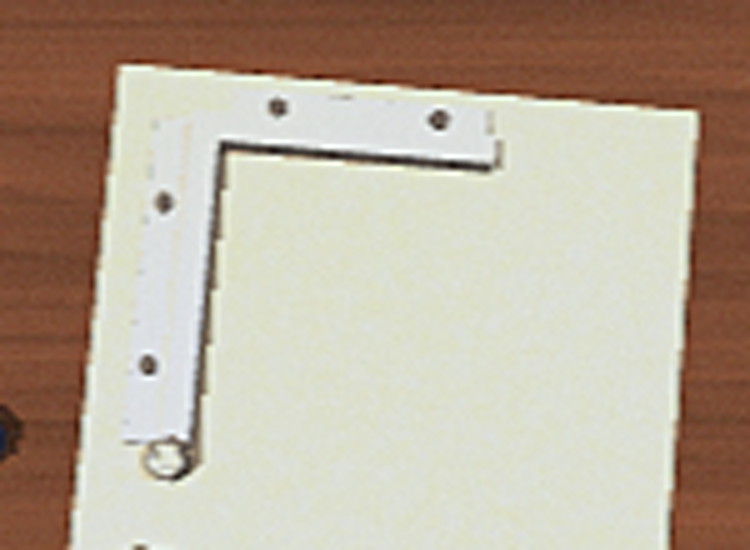

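Run:
```python
from h import *
from scipy.optimize import least_squares
cc=bot.calibration("top");a=(cc["mtx"],cc["k1"],np.linalg.inv(cc["extrinsics"]))
f=lambda x,y:(250+(x+.5)/5-.5,130+(y+.5)/5-.5)
obs=[((170,40,12),f(118,67)),((170,-210,12),f(699,112)),((0,0,42),f(167,458)),((135,-8,32),f(221,143)),((135,-124,32),f(493,165)),
 ((-220,40,12),(256,328)),((-220,-210,12),(377,338.5))]
M=np.array([o[0] for o in obs])/1000; U=np.array([o[1] for o in obs])
def tw(p):
    c,s=np.cos(p[2]),np.sin(p[2]); return np.c_[p[0]+c*M[:,0]-s*M[:,1],p[1]+s*M[:,0]+c*M[:,1],M[:,2]]
r=least_squares(lambda p:(w2px(tw(p),*a)-U).ravel(),[.57,.055,-.087],loss="soft_l1")
print(r.x,np.degrees(r.x[2]));print(r.fun.reshape(-1,2))
d=np.load("w1.npz");K,k1,W=d["K"],float(d["k1"]),d["W"]
print(px2w([(382.2,244)],.042,K,k1,W))
im2=cv2.imread("pics/top0.png");q=w2px(tw(r.x),*a)
t=cv2.resize(im2[130:345,240:400],None,fx=3.5,fy=3.5)
for u in q: cv2.drawMarker(t,tuple(np.int32((u-[240,130]+.5)*3.5)),(0,0,255),0,8,1)
cv2.imwrite("pics/topb.png",t)
```

```text
[ 0.5672  0.0569 -0.0828] -4.744133730867988
[[ 0.0927 -0.533 ]
 [ 0.1569 -0.6277]
 [-0.0281  0.8345]
 [-0.5507 -0.0584]
 [ 0.4963 -0.1707]
 [-0.5881  0.1307]
 [ 0.3416  0.3657]]
[[0.5681 0.0594 0.042 ]]
```

View pics/topb.png

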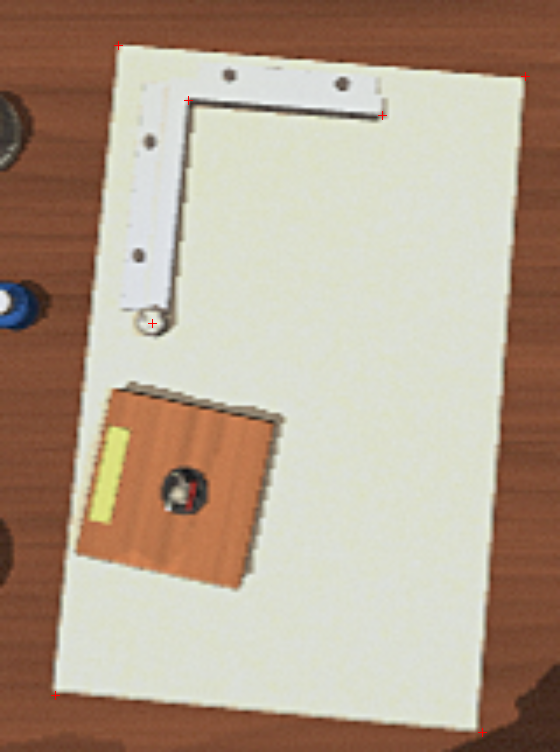

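```bash
cat >> h.py <<'E'
POST=np.array([.5676,.058]); TH=np.radians(-4.75); HW=.011; Z=.021
def b2w(p): 
    c,s=np.cos(TH),np.sin(TH); return POST+np.array([c*p[0]-s*p[1],s*p[0]+c*p[1]])
def w2b(w):
    c,s=np.cos(TH),np.sin(TH); d=np.asarray(w)[:2]-POST; return np.array([c*d[0]+s*d[1],-s*d[0]+c*d[1]])
def axes(psi): return np.array([np.cos(psi),np.sin(psi)]),np.array([-np.sin(psi),np.cos(psi)])
def fpose(p,push):  # finger centre in board frame, push direction angle in board frame -> world pos, quat
    return np.r_[b2w(p),Z],R2q(toolR(push+TH+np.pi/2))
E
python3 - <<'E'
from h import *
psi=np.radians(-101.5)-TH; t,n=axes(psi)
C=w2b([.4733,.0415]); k0=-C@t; gap=-56e-3-C@n
print("C",C,"psi",np.degrees(psi),"k0",k0,"gap",gap)
XF=.006
f0=C-(.048+HW+.022)*n+XF*t
P,q=fpose(f0,psi+np.pi/2); print(P)
bot.move_pose(np.r_[P[:2],.13],q)
bot.move_linear(P,.12); print(bot.read_clock(),f:=bot.read_ft_force())
hit=bot.move_linear(fpose(f0+n*.030,0)[0],.03,until_force=1.2); p=bot.read_position()
print(hit,"contact travel",(w2b(p)-f0)@n,bot.read_ft_force())
im,K,k1,W=shot("wrist");cv2.imwrite("pics/w2.png",im);np.savez("w2.npz",K=K,k1=k1,W=W)
print(bot.read_clock())
E
```

```text
C [-0.0926 -0.0243] psi -96.75 k0 -0.03496915384178537 gap 0.033117328727860475
[0.3927 0.0518 0.021 ]
5.2417 [-0.618   0.2368  0.181 ]
True contact travel 0.02143779904284238 [ 0.6234  0.1861 -0.9001]
5.9917
```

View pics/w2.png

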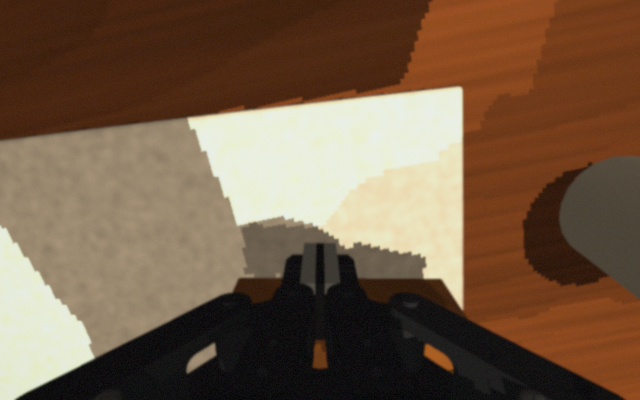

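```bash
cat >> h.py <<'E'
def centre(psi,k): 
    t,n=axes(psi); return -.056*n-k*t
def finger(psi,k,xf,over=0.):
    t,n=axes(psi); return centre(psi,k)-(.048+HW-over)*n+xf*t
E
python3 - <<'E'
from h import *
psi=np.radians(-96.75); k=-.030; xf=.006
P,q=fpose(finger(psi,k,xf),psi+np.pi/2); print(bot.read_position(),P)
print(bot.move_linear(P,.04,until_force=12),bot.read_ft_force())
for a in (-90,-83,-76):
    a=np.radians(a);kk=k+.008*(a-psi)
    P,q=fpose(finger(a,kk,xf,.001),a+np.pi/2)
    print(bot.move_linear(P,.04,rotation=q,until_force=12),bot.read_ft_force())
im,K,k1,W=shot("top");cv2.imwrite("pics/t3.png",cv2.resize(im[110:350,180:420],None,fx=2.5,fy=2.5))
im,*_=shot("scene");cv2.imwrite("pics/s3.png",im)
print(bot.read_clock())
E
```

```text
[0.413  0.0476 0.0207] [0.4477 0.0457 0.021 ]
False [ 0.2342 -1.3445 -0.3097]
False [-0.4067 -0.9785  1.0404]
False [ 0.3527 -0.0015  0.1354]
False [ 0.8933 -0.1113  0.5402]
8.6
```

View pics/t3.png

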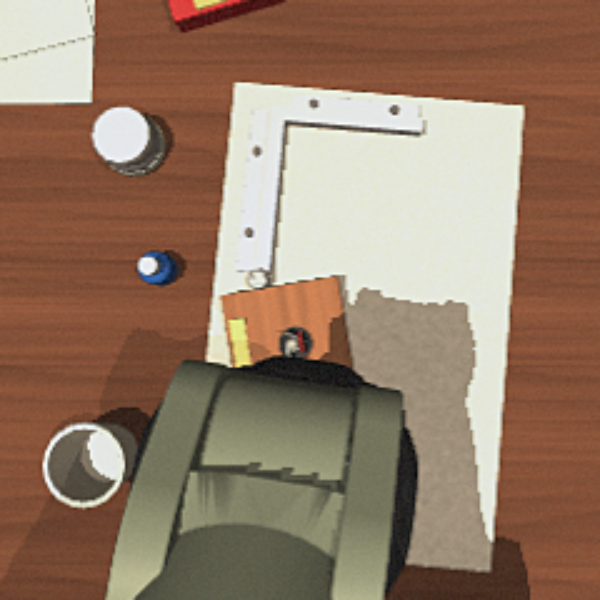

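View pics/s3.png

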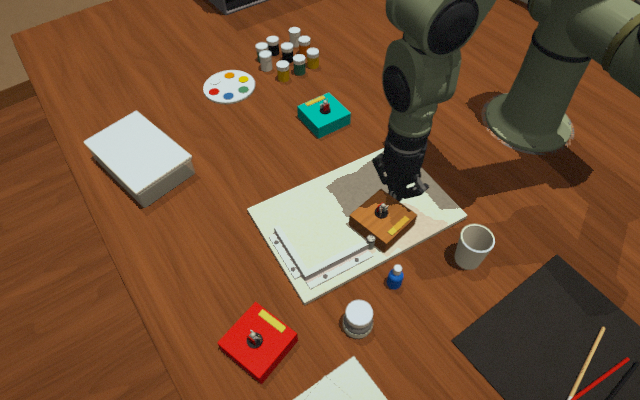

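The plinth is in contact with the post (crop (258,279)) and has turned about 20° counter-clockwise. Forces are small, so I'll continue the arc.

Run:
```python
from h import *
p0=np.radians(-96.75); xf=.006
for a in (-68,-60,-52,-44,-36):
    a=np.radians(a);kk=-.027+.008*(a-p0)
    P,q=fpose(finger(a,kk,xf,.001),a+np.pi/2)
    print(bot.move_linear(P,.04,rotation=q,until_force=12),bot.read_ft_force())
im,K,k1,W=shot("top");cv2.imwrite("pics/t4.png",cv2.resize(im[110:350,180:420],None,fx=2.5,fy=2.5))
im,*_=shot("scene");cv2.imwrite("pics/s4.png",cv2.resize(im[130:310,230:480],None,fx=3,fy=3))
print(bot.read_clock())
```

```text
False [ 0.5179  0.0133 -0.4444]
False [ 0.1713 -0.1248  0.2577]
False [0.3814 0.1726 0.071 ]
False [-0.8563 -0.5371  0.4007]
False [-0.2828 -0.5033 -0.1875]
11.3
```

View pics/t4.png

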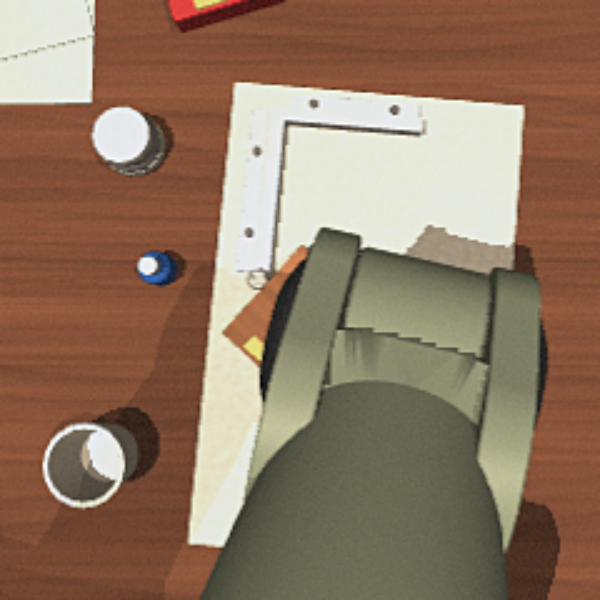

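View pics/s4.png

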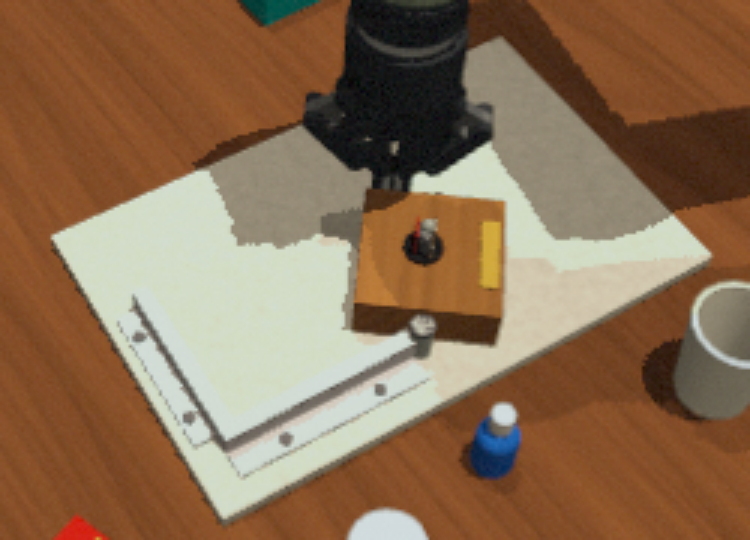

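Scene crop: the plinth is at roughly −40°, with the post (423,330) about mid-face, so it has slipped some along the post. I'll measure the pose from the scene picture before going on.

Run:
```python
from h import *
im,K,k1,W=shot("scene")
s=lambda x,y:(230+(x+.5)/3-.5,130+(y+.5)/3-.5)
P=px2w([s(367,192),s(504,203),s(501,316),s(354,304)],.048,K,k1,W)  # +x-y, -x-y, -x+y, +x+y
print(P[:,:2]); c=P.mean(0)[:2]; v=P[0]+P[3]-P[1]-P[2]; a=np.arctan2(v[1],v[0])
post=px2w([s(424,322)],.042,K,k1,W); print("post",post)
r=plinth_fit(im,K,k1,W,c,a,srch=.005); print(r)
for c,a in((c,a),(r[0],r[1])):
    C=w2b(c);psi=a-TH;t,n=axes(psi); f=w2b(bot.read_position())-C
    print("C",C,"psi",np.degrees(psi),"k",-C@t,"dist",-C@n,"finger",f@t,f@n)
```

```text
[[ 0.5341 -0.0433]
 [ 0.4643  0.0182]
 [ 0.5268  0.0864]
 [ 0.5974  0.0246]]
post [[0.5667 0.0586 0.042 ]]
(array([0.5294, 0.0201]), np.float64(-0.7437147694618511), {'+x': (np.float64(-0.07), 33), '-x': (np.float64(-0.26), 33), '+y': (np.float64(-0.02), 33), '-y': (np.float64(-0.33), 29)}, np.float64(0.0007074084089139516))
C [-0.0338 -0.0395] psi -36.5234895163536 k 0.00366604996771219 dist 0.0518352008766494 finger 0.028926758197648908 -0.06188864292902922
C [-0.0349 -0.0409] psi -37.861717451709076 k 0.0024477224317524895 dist 0.053708397707793704 finger 0.03035748839475623 -0.05939448021362232
```

Run:
```python
from h import *
psi=np.radians(-37.2); t,n=axes(psi)
p=w2b(bot.read_position())
go=lambda b,v=.08,**k: bot.move_linear(np.r_[b2w(b),Z],v,**k)
go(p-n*.008); go(p-n*.008-t*.014)
k0=.003; C=centre(psi,k0)
print(go(p-t*.014+n*.001,.03,until_force=1.5), bot.read_ft_force())
for a in (-30,-23,-16,-9,-3):
    a=np.radians(a);kk=k0+.008*(a-psi)
    P,q=fpose(finger(a,kk,kk+.0135,.002),a+np.pi/2)
    print(bot.move_linear(P,.03,rotation=q,until_force=14),bot.read_ft_force())
im,K,k1,W=shot("scene");cv2.imwrite("pics/s5.png",cv2.resize(im[130:310,230:480],None,fx=3,fy=3))
print(bot.read_clock(), w2b(bot.read_position()))
```

```text
True [ 0.2351 -0.3571 -0.5834]
False [-0.7781 -1.4237 -0.4176]
False [-0.5769 -2.0446  0.1623]
False [-0.9655 -0.6758 -0.3618]
False [ 0.8393 -0.0842 -0.5621]
False [ 1.3319 -1.2956  0.6382]
15.375 [ 0.0076 -0.1135]
```

View pics/s5.png

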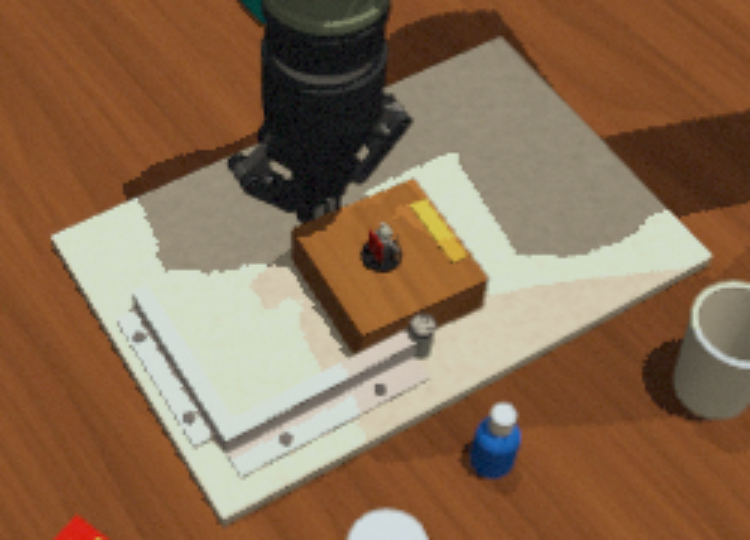

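Run:
```python
from h import *
P,q=fpose(w2b(bot.read_position())+[0,.008],np.pi/2)
print(bot.move_linear(P,.012,rotation=q,until_force=7),bot.read_ft_force(), w2b(bot.read_position()))
im,K,k1,W=shot("scene");cv2.imwrite("pics/s6.png",cv2.resize(im[130:310,230:480],None,fx=3,fy=3))
r=plinth_fit(im,K,k1,W,b2w([-.018,-.056]),TH,srch=.01);print(r, w2b(r[0]),np.degrees(r[1]-TH))
print(bot.read_clock())
```

```text
True [ 0.0355 -1.057   0.2773] [ 0.0076 -0.1137]
(array([0.554 , 0.0058]), np.float64(-0.14232401241907944), {'+x': (np.float64(-0.06), 33), '-x': (np.float64(-0.04), 33), '+y': (np.float64(-0.39), 33), '-y': (np.float64(-0.37), 33)}, np.float64(0.000621694351064888)) [-0.0093 -0.0532] -3.4045652349807654
15.7583
```

View pics/s6.png

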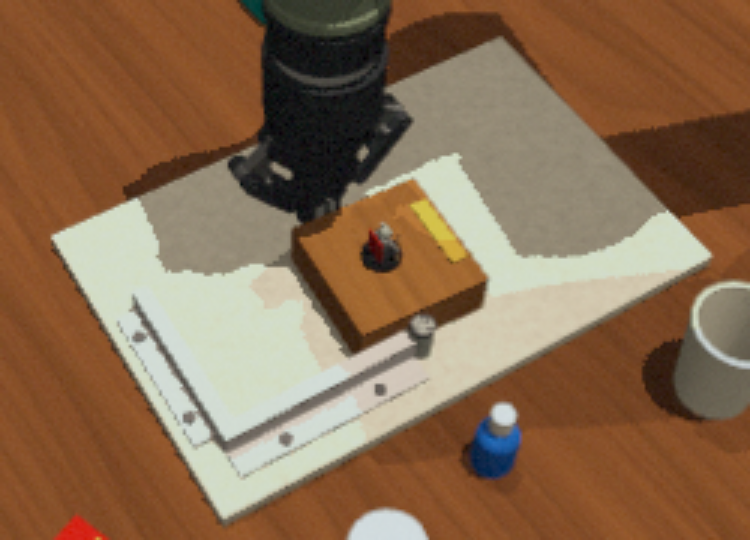

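Run:
```python
from h import *
for i in range(3):
    P,q=fpose(w2b(bot.read_position())+[0,.008],np.pi/2)
    h=bot.move_linear(P,.012,until_force=7); print(h,bot.read_ft_force(), w2b(bot.read_position()))
    bot.wait(.2);print(bot.read_ft_force())
    if np.hypot(*bot.read_ft_force()[:2])>5: break
im,K,k1,W=shot("scene")
r=plinth_fit(im,K,k1,W,r0:=b2w([-.01,-.053]),TH,srch=.01);print(r, w2b(r[0]),np.degrees(r[1]-TH))
print(bot.read_clock(),np.degrees(TH),bot.read_tool_rot())
```

```text
True [ 0.3087 -1.1736 -0.2455] [ 0.0073 -0.1137]
[-0.3617 -0.4874  0.7645]
True [ 0.1014 -0.5798  1.0835] [ 0.0067 -0.1137]
[0.1626 0.0045 0.1963]
True [-0.5933 -2.0272  0.6602] [ 0.0061 -0.1138]
[ 0.3469 -0.5033  1.0042]
(array([0.5543, 0.0057]), np.float64(-0.1365463436467589), {'+x': (np.float64(-0.04), 33), '-x': (np.float64(-0.05), 33), '+y': (np.float64(-0.15), 33), '-y': (np.float64(-0.47), 33)}, np.float64(0.0006231045916251396)) [-0.0089 -0.0532] -3.0735291989022673
17.4667 -4.75 [ 0.0473 -0.0433 -0.6989  0.7123]
```

Run:
```python
from h import *
go=lambda b,v=.08,**k: bot.move_linear(np.r_[b2w(b),Z],v,**k)
p=w2b(bot.read_position())
go(p-[0,.010]); go([.024,p[1]-.010])
print(go([.024,p[1]+.012],.02,until_force=6),bot.read_ft_force(), w2b(bot.read_position()))
im,K,k1,W=shot("scene");cv2.imwrite("pics/s7.png",cv2.resize(im[130:310,230:480],None,fx=3,fy=3))
r=plinth_fit(im,K,k1,W,b2w([-.01,-.053]),TH,srch=.01);print(r, w2b(r[0]),np.degrees(r[1]-TH))
bot.wait(.1);print(bot.read_ft_force(),bot.read_clock())
```

```text
True [ 1.9319 -0.7513 -0.2277] [ 0.0241 -0.1146]
(array([0.5545, 0.0057]), np.float64(-0.12999085162658516), {'+x': (np.float64(-0.04), 31), '-x': (np.float64(-0.04), 33), '+y': (np.float64(-0.39), 33), '-y': (np.float64(-0.55), 30)}, np.float64(0.0005859672536833356)) [-0.0087 -0.0532] -2.6979271735146217
[-0.2053 -0.7437  1.77  ] 18.8917
```

View pics/s7.png

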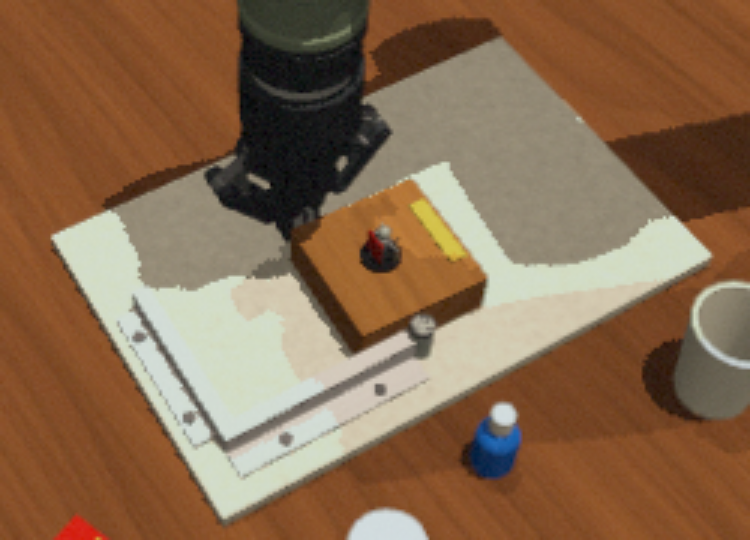

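Run:
```python
from h import *
p=w2b(bot.read_position())
for i in range(1,9):
    h=bot.move_linear(np.r_[b2w(p+[0,.0008*i]),Z],.008,until_force=11)
    f=bot.read_ft_force(); print(h,f,w2b(bot.read_position()),bot.read_position()[2])
    if h or np.hypot(f[0],f[1])>9: break
im,K,k1,W=shot("scene")
r=plinth_fit(im,K,k1,W,b2w([-.01,-.053]),TH,srch=.01);print(w2b(r[0]),np.degrees(r[1]-TH),r[3])
print(bot.read_clock())
```

```text
False [ 0.7431 -3.7375 -2.0709] [ 0.0234 -0.1144] 0.02085758028653307
False [ 0.1327 -6.9405 -2.3275] [ 0.0238 -0.1142] 0.02106915045797431
False [-0.2329 -7.3819 -2.0114] [ 0.0242 -0.1141] 0.021249215436207797
False [ 1.5294 -9.6152 -1.1933] [ 0.0246 -0.114 ] 0.021378525420811582
[-0.0081 -0.0534] -1.6881580123103919 0.0004817934160780383
19.975
```

Run:
```python
from h import *
im=cv2.imread("pics/scene0.png")
c=bot.calibration("scene");K,k1,W=c["mtx"],c["k1"],np.linalg.inv(c["extrinsics"])
def edge(a,b,z,n=60,sr=.006):
    a=np.array(a,float);b=np.array(b,float);pts=[]
    d=(b-a)/np.linalg.norm(b-a);nn=np.array([-d[1],d[0]])
    g=cv2.GaussianBlur(im,(0,0),.7).astype(np.float32)
    ds=np.arange(-sr,sr,.0004)
    for s in np.linspace(.06,.94,n):
        q=np.array([b2w(a+(b-a)*s+nn*e) for e in ds])
        uv=w2px(np.c_[q,np.full(len(q),z)],K,k1,W).astype(np.float32)
        v=cv2.remap(g,uv[:,:1],uv[:,1:],1)[:,0]
        D=np.linalg.norm(v[4:]-v[:-4],axis=1);i=D.argmax()
        if D[i]>15: pts.append((a@d+(b-a)@d*s,ds[i+2]))
    pts=np.array(pts); m=abs(pts[:,1]-np.median(pts[:,1]))<.002
    f=np.polyfit(pts[m,0],pts[m,1],1); print(m.sum(),"angle dev deg",np.degrees(np.arctan(f[0])),"offset mm",1e3*np.median(pts[:,1]))
print("left board edge");edge([-.22,.04],[.17,.04],.012)
print("right edge");edge([-.22,-.21],[.17,-.21],.012)
print("far");edge([.17,-.21],[.17,.04],.012)
print("near");edge([-.22,-.21],[-.22,.04],.012)
print("fence inner top");edge([.01,-.008],[.135,-.008],.032,sr=.004)
c=bot.calibration("top");K,k1,W=c["mtx"],c["k1"],np.linalg.inv(c["extrinsics"]);im=cv2.imread("pics/top0.png")
print("TOP left board edge");edge([-.22,.04],[.17,.04],.012)
print("right edge");edge([-.22,-.21],[.17,-.21],.012)
print("fence inner top");edge([.01,-.008],[.135,-.008],.032,sr=.004)
```

```text
left board edge
60 angle dev deg -0.33060364130152753 offset mm 2.4000000000000044
right edge
60 angle dev deg -0.2514569921742139 offset mm 2.800000000000004
far
60 angle dev deg -0.3796323515788757 offset mm -0.3999999999999976
near
60 angle dev deg -0.519490268817947 offset mm -0.3999999999999976
fence inner topTraceback (most recent call last):
  File "<stdin>", line 21, in <module>
  File "<stdin>", line 15, in edge
IndexError: too many indices for array: array is 1-dimensional, but 2 were indexed
```

Run:
```python
from h import *
p=w2b(bot.read_position())
for i in range(1,8):
    h=bot.move_linear(np.r_[b2w([.024,-.1114+.001*i]),Z],.01,until_force=8)
    f=bot.read_ft_force(); print(h,f,w2b(bot.read_position()))
    if np.hypot(f[0],f[1])>13: break
im,K,k1,W=shot("scene");cv2.imwrite("pics/s8.png",cv2.resize(im[180:280,300:440],None,fx=5.5,fy=5.5,interpolation=cv2.INTER_CUBIC))
r=plinth_fit(im,K,k1,W,b2w([-.01,-.053]),TH,srch=.01);print(w2b(r[0]),np.degrees(r[1]-TH),r[3])
print(bot.read_clock())
```

```text
False [  1.3629 -10.2851  -0.8561] [ 0.0256 -0.1137]
False [  1.4161 -15.0021  -0.7754] [ 0.0259 -0.1136]
[-0.0075 -0.0536] -0.9554411455315331 0.0005084532394531321
20.5417
```

View pics/s8.png

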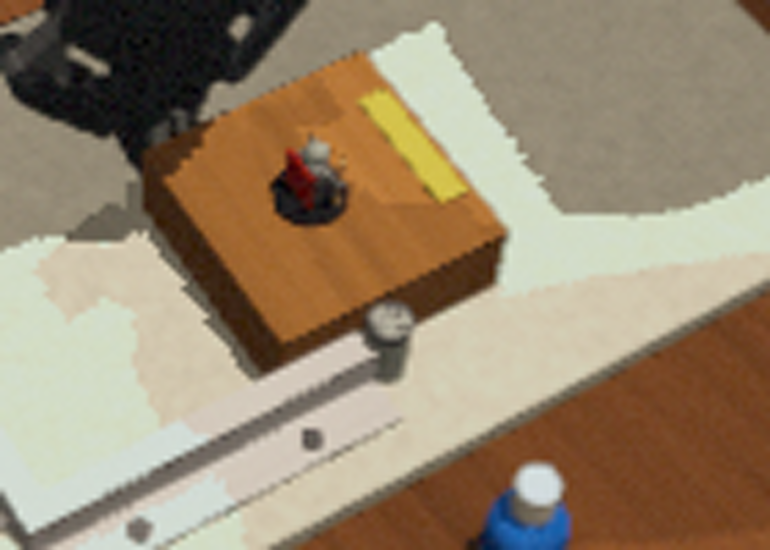

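The plinth now lies flush on the fence and post: centre y −56 mm after correcting for the camera offset, heading about −0.6°, pressed at 15 N. Next I'll go to its nameplate side and slide it along the fence.

Run:
```python
from h import *
p=w2b(bot.read_position())
bot.move_linear(np.r_[b2w([.024,-.134]),Z],.08)
bot.move_linear(np.r_[b2w([.024,-.15]),.12],.2)
P,q=fpose([-.085,-.054],0.)
bot.move_pose(np.r_[P[:2],.12],q)
bot.move_linear(P,.12)
im,K,k1,W=shot("top");cv2.imwrite("pics/t9.png",cv2.resize(im[110:350,180:420],None,fx=2.5,fy=2.5))
print(bot.read_clock(),bot.read_ft_force())
print(bot.move_linear(np.r_[b2w([-.06,-.054]),Z],.03,until_force=1.5),w2b(bot.read_position()))
print(bot.move_linear(np.r_[b2w([.0,-.0525]),Z],.04,until_force=12),bot.read_ft_force(),w2b(bot.read_position()),bot.read_clock())
im,K,k1,W=shot("top");cv2.imwrite("pics/t10.png",cv2.resize(im[110:350,180:420],None,fx=2.5,fy=2.5))
```

```text
24.15 [-0.3631 -0.1491  0.8245]
True [-0.0653 -0.0541]
False [-0.9108 -0.2635 -0.4848] [-0.     -0.0524] 26.6083
```

View pics/t9.png

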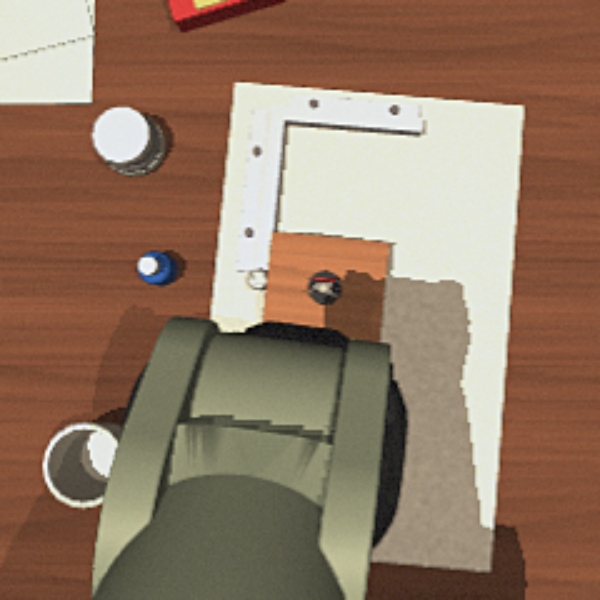

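View pics/t10.png

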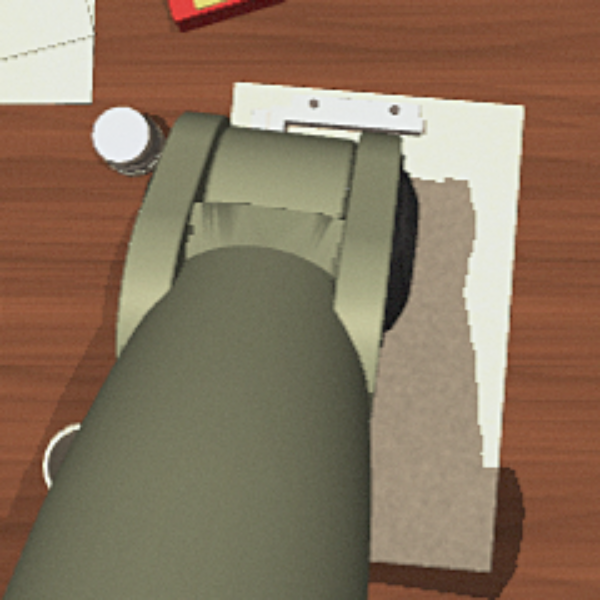

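The first top view shows the plinth square and flush on the fence. In the second, the arm hides it. Next I'll finish the slide and check with the scene camera.

Run:
```python
from h import *
print(bot.move_linear(np.r_[b2w([.034,-.0515]),Z],.025,until_force=7),bot.read_ft_force(),w2b(bot.read_position()),bot.read_clock())
im,K,k1,W=shot("scene");cv2.imwrite("pics/s11.png",cv2.resize(im[170:310,230:400],None,fx=4.5,fy=4.0,interpolation=cv2.INTER_CUBIC))
c=w2b(bot.read_position())+[.059,0]
r=plinth_fit(im,K,k1,W,b2w([c[0],-.0535]),TH,srch=.006);print(w2b(r[0]),np.degrees(r[1]-TH),r[2:])
```

```text
True [-0.0131  0.1847 -0.5876] [ 0.0275 -0.0517] 27.7167
[ 0.0917 -0.0544] -0.48882116047663404 ({'+x': (np.float64(0.44), 33), '-x': (np.float64(1.27), 33), '+y': (np.float64(-0.34), 33), '-y': (np.float64(-0.33), 33)}, np.float64(0.000809084576496342))
```

View pics/s11.png

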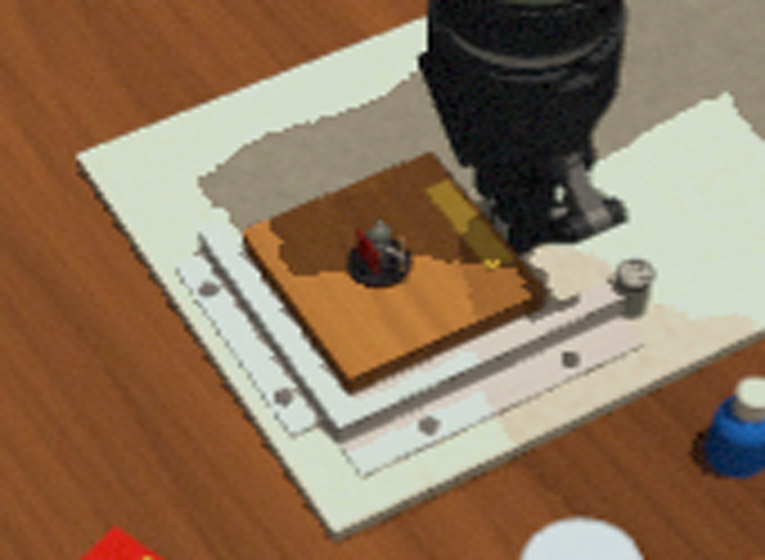

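It's at the stop and square to within about 0.2°. I'll seat it against the fence once more, then press it home.

```bash
cat >> h.py <<'E'
def press(p0,d,target,step=.0004,maxd=.012):
    d=np.array(d,float); s=0
    while s<maxd:
        s+=step
        h=bot.move_linear(np.r_[b2w(p0+d*s),Z],.01,until_force=9)
        f=np.array(bot.read_ft_force()); u=np.array([np.cos(TH)*d[0]-np.sin(TH)*d[1],np.sin(TH)*d[0]+np.cos(TH)*d[1]])
        F=-f[:2]@u
        if h or F>target: break
    return F,s,h
E
python3 - <<'E'
from h import *
p=w2b(bot.read_position())
bot.move_linear(np.r_[b2w(p-[.02,0]),Z],.08)
bot.move_linear(np.r_[b2w(p-[.03,0]),.12],.2)
P,q=fpose([.085,-.130],np.pi/2)
bot.move_pose(np.r_[P[:2],.12],q)
bot.move_linear(P,.12)
print(bot.move_linear(np.r_[b2w([.085,-.105]),Z],.02,until_force=3),w2b(bot.read_position()),bot.read_ft_force())
print(press(w2b(bot.read_position()),[0,1],8,step=.0008),w2b(bot.read_position()),bot.read_clock())
bot.wait(.2); print(bot.read_ft_force())
im,K,k1,W=shot("scene");r=plinth_fit(im,K,k1,W,b2w([.09,-.0535]),TH,srch=.006);print(w2b(r[0]),np.degrees(r[1]-TH),r[3])
E
```

```text
True [ 0.0847 -0.1135] [-0.4344 -1.0889  0.232 ]
(np.float64(8.450319853661417), 0.0024000000000000002, False) [ 0.0844 -0.1135] 32.8833
[-0.3411 -8.0315 -1.4178]
[ 0.0902 -0.0472] -0.24287102457643378 0.0013400104516146794
```

Run:
```python
from h import *
p=w2b(bot.read_position())
bot.move_linear(np.r_[b2w(p-[0,.02]),Z],.08)
bot.move_linear(np.r_[b2w(p-[0,.03]),.12],.2)
P,q=fpose([.008,-.054],0)
bot.move_pose(np.r_[P[:2],.12],q)
bot.move_linear(P,.12)
print(bot.move_linear(np.r_[b2w([.04,-.054]),Z],.02,until_force=3),w2b(bot.read_position()),bot.read_ft_force())
print(press(w2b(bot.read_position()),[1,0],9.3,step=.0005),w2b(bot.read_position()),bot.read_clock())
for i in range(5):
    bot.wait(.16); print(bot.read_ft_force())
print(bot.read_clock())
```

```text
True [ 0.0276 -0.054 ] [-0.2584  0.6581  0.2839]
(np.float64(9.649537495659917), 0.004, False) [ 0.028 -0.054] 39.725
[-10.6761  -0.1851   5.7619]
[-10.417    1.1071   5.1876]
[-10.536    0.8176   5.7734]
[-11.0797   0.3533   4.8034]
[-10.3421   0.4475   6.4142]
40.5167
```

Run:
```python
from h import *
p=w2b(bot.read_position())
bot.move_linear(np.r_[b2w(p-[.03,0]),Z],.06)
bot.move_linear(np.r_[b2w(p-[.04,0]),.16],.2)
bot.goto_joints([-1.258, 0.326, -0.193, 1.052, 0, 0.4])
im,K,k1,W=shot("top");cv2.imwrite("pics/t12.png",cv2.resize(im[130:250,210:370],None,fx=4.5,fy=4.5,interpolation=cv2.INTER_CUBIC))
r=plinth_fit(im,K,k1,W,b2w([.087,-.056]),TH,srch=.006);print(w2b(r[0]),np.degrees(r[1]-TH),r[2:])
im,K,k1,W=shot("scene");cv2.imwrite("pics/s12.png",cv2.resize(im[170:310,230:400],None,fx=4.5,fy=4.0,interpolation=cv2.INTER_CUBIC))
print(bot.read_clock())
```

```text
[ 0.0857 -0.0583] -0.14663578027487686 ({'+x': (np.float64(1.3), 33), '-x': (np.float64(1.15), 33), '+y': (np.float64(1.32), 33), '-y': (np.float64(1.68), 33)}, np.float64(0.0013539897317256368))
44.3083
```

View pics/t12.png

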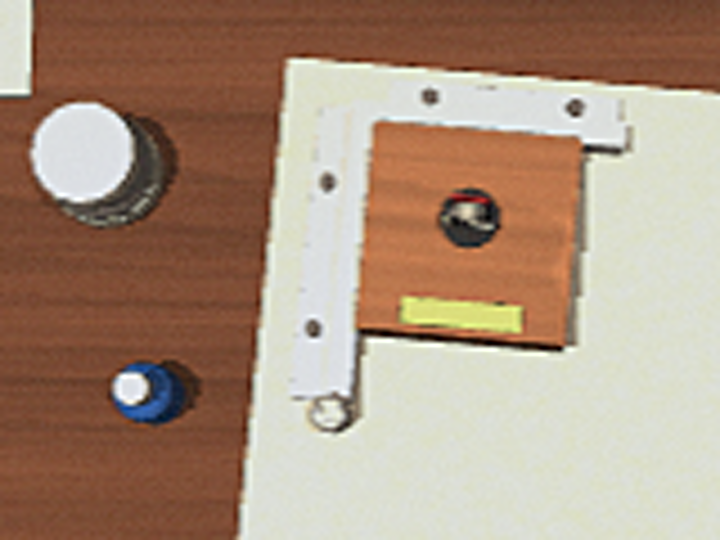

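View pics/s12.png

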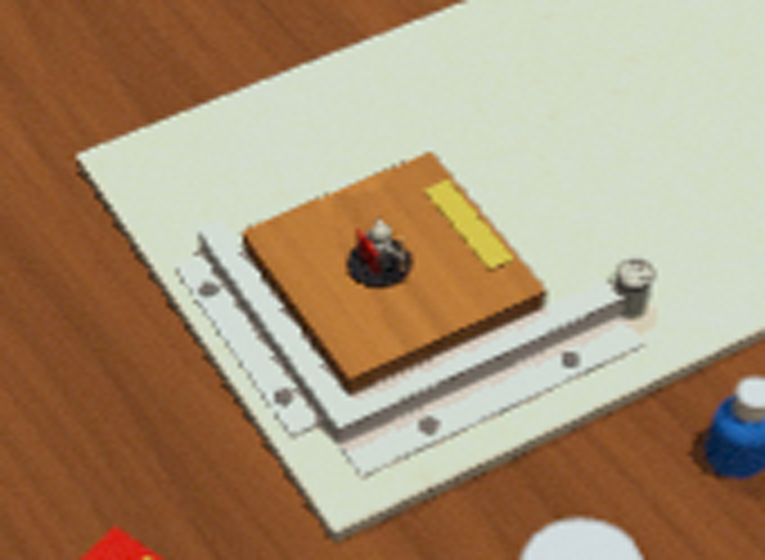

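Both views show the plinth square in the corner against the fence and stop, with the nameplate (crop (460,314)) facing away from the stop. The bystanders haven't moved, so I'm handing in.

```bash
python3 -c "
from cell import bot
print(bot.read_ft_force(),bot.read_clock()); bot.close_job()"
```

```text
[ 0.13025708 -0.70602899 -0.45207895] 44.3083
the job is handed in; nothing more can be done
```

The plinth is home: square in the corner against the fence and end stop, with its nameplate facing away from the stop. I handed the job in at 44.3 s with the arm clear.

**What I did:** I pushed the wooden plinth against the post with the shut fingers and pivoted it a quarter turn counter-clockwise onto the fence. I then slid it along the fence and pressed it home at about 10.5 N for 0.8 s. The highest push I read was about 15 N, while swinging it onto the fence. I only sampled force at the ends of moves.

**Last checks:**
- **Heading:** within about 0.2° of square in the final top view.
- **Position:** the final top-view fit put the centre at (85.7, −58.3) mm against the expected (87, −56) mm. That is at the edge of the camera calibration's 2 mm. The contact forces and finger positions agreed with it being seated.
- **Bystanders:** the bottle and jar had not moved in the final top view. The cup was outside that crop and looked unmoved earlier.

**What went less well:**
- **Slip along the post:** the plinth slid roughly 20 mm along the post during the pivot, so I repositioned the fingers twice.
- **Force stops:** three pushes onto the fence stopped early on the force limit because the fingers were too close to the post.
- **Bad fit:** one scene-camera fit of the plinth's y position was wrong (−47 mm), and I discarded it.

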